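# Reset the tripped sander switch panel with the push rod

### The arm

A 6-joint arm with a two-finger parallel gripper is mounted at the origin on the work surface. World frame = base frame: x ahead of the robot, y to its left, z up, the work surface at z = 0. Lengths are in m, angles in rad, forces in N, time in s.
With the tool pointing down it reaches from about 0.35 to 0.975 m from the base axis. Payload 4.9 kg.
Tool frame: the origin (TCP) lies at the very end of the fingers, on their centre line; the grasp point (between the pads) lies 19 mm behind it; z points along the fingers, y is the line along which they close (so a half turn about z gives the same grasp; the last joint's range is limited). The gripper opens to 85 mm and grips with 20 to 120 N. Pads are 22 mm wide; open, the fingers measure 114 mm over their backs; the gripper's body (76 mm by 85 mm) begins 54 mm behind the grasp point. The pads swing forward as they close: fully open they stand 13 mm farther back than shut.
Start: joints at [1.225, 0.053, 1.613, -0, 1.476, -0.119], TCP at [0.141, 0.609, 0.231] pointing down, gripper open.
Joint ranges: [-3.01, 3.01], [-1.01, 2.22], [0.06, 2.58], [-1.02, 4.17], [0.09, 2.62], [-3.14, 3.14]. Speed limits (rad/s): [2.57, 2.57, 3.14, 3.14, 3.14, 3.14].

### API

Orientations are given as a unit quaternion [w, x, y, z].
In Python, from plant import manip gives the robot as it stands.
- The arm moves only by the shell command python3 -m pendant 'ROWS'. ROWS is JSON, a list of rows, each a list of 3 entries, a list of its own where there are three numbers: the opening, from 0 (shut) to 1 (fully open), then the shift along the tool's x, y, z in units of 12 cm (1.0 is 12 cm), then the turn about the tool's z in units of pi rad (1.0 is pi rad). In form: [[gripper, [dx, dy, dz], roll], ...]. A call has 1 to 10 rows; each row is the pose to reach, as a shift and turn from the pose commanded when the call began, along the tool's axes at that moment, turning the shorter way round; what a row does not reach only later rows make up. A row lasts 1/10 s, in which the tool goes at most 50 mm and 8.59 degrees, less where a joint would pass 70% of its speed; a pose out of reach is approached as far as the arm can. A call with a number of a shift or a turn outside -1 to 1 is refused whole. A call with a gripper value outside its range is refused whole. The fingers move at their own pace and stop on an object; the grip force is fixed at half the most. Time passes only in rows, so rows that repeat a pose let the fingers close. It gives the time, the measured TCP pose, the force, the opening and the grip force at its end, in the units of the state.
- manip.state(): the state, without advancing time (a new reading comes with each control period).
- manip.grab_frame(name): name is "scene" or "top"; returns a dict with "img" (384x512x3 uint8, red, green, blue), "fx", "fy", "cx", "cy" (pixels), "eye" and "rotation" of the camera in the world. Camera axes: x right, y down, z forward; pixel columns grow to the right and rows downward; lengths in m; the calibration is good to about 2 mm. A picture is of the moment at which its call begins. There is no depth.
- manip.job_done(): hands the job in; it is judged then, once.
The state is a dict: "time": time; "joint_pos": joint angles; "joint_vel": joint speeds; "joint_efforts": joint torques, N m; "tool_pos": TCP position; "tool_rot": TCP orientation; "contact_force": force on the tool from outside, world axes, zero at the start; "ft_torque": the same for the moment, N m; "gripper_width": opening from 0.0 (shut) to 1.0 (fully open); "grasp_force": force on a finger pad.
Only numpy, scipy, OpenCV 4.12 (cv2) and the standard library are available. Lean on these libraries where they do the work, as an engineer would, in place of code of your own. Each camera call takes 0.05 s, during which the arm holds its last target. There are 200 camera calls.

### The job

The sander has tripped out. Take the push rod from its wooden stand and with its tip press the reset button, deep in the round hole of the tilted switch panel, fully down for a moment; then swing the steel cover plate across the hole until it meets its stop, and put the rod back upright in its stand, fully home. Do not press the mushroom-shaped stop button and do not tip over the two glue bottles.

Things in the scene. Friction and masses are not known exactly. Their poses are not given: they have to be found in the camera images.
- panel: Grey switch panel, fixed: a box 190 x 250 x 60 mm on a dark steel foot, its flat face tilted 30 degrees from level, looking up and towards the robot. Origin at the face's centre, 125 mm above the table; x points up the slope (away from the robot), y left along the face, z out of it. Its top edge is 172 mm above the table. On the face: reset hole, cover pivot left of it, stop button right of it.
- hole (a point): Centre of the mouth of the round reset hole, flush with the face, at (-10, -10, 0) mm in the panel's frame, with a thin flat black rim. The hole is 26 mm wide, square to the face; at its bottom, 26 mm below the face, lies the flat steel reset button (23 mm wide). The rod reaches it only when held roughly square to the face (within about 20 degrees).
- reset (a joint): Travel of the spring reset button, m: 0 released, 0.008 fully down (needs about 6 N; it starts to move at about 3 N). It springs back up. Pushed in square to the face. Count it as pressed beyond 0.006.
- cover (a joint): Angle of the cover plate, rad: 0 closed against its stop (across the hole, pointing to the panel's -y), growing as it turns open towards the panel's +x, to 1.9. Starts at 1.25 to 1.75. Steel plate 44 mm wide, top 7 mm above the face, reaching 85 mm from its pivot at (-10, 50) mm in the panel's frame; axis square to the face. It stays where left; 1 to 1.5 N at the tab turns it.
- cover_tab (a point): Middle of the top edge of the upright tab on the cover's free end, 71 mm from the pivot, 32 mm above the face. The tab is a fin 28 mm long along the plate's centre line (57 to 85 mm from the pivot), 6 mm thick, standing from the plate's top (7 mm above the face) to 32 mm; push its flat side to turn the cover.
- stop (a joint): Travel of the stop button, m: 0 released, 0.006 fully down, starts to move at about 4 N. Leave it alone.
- stop_top (a point): Centre of the top of the black mushroom-shaped stop button, 42 mm wide, 23 mm high above the face, at (-10, -85) mm in the panel's frame.
- stand: Light wooden block 90 x 90 x 80 mm, fixed to the table, origin at the centre of its underside, z up. A round hole 24 mm wide goes down through its middle; the rod stands in it.
- rod: Push rod, 158 mm long, 0.1 to 0.2 kg, loose. Origin at its tip, z along it from tip to handle end. Steel pin 12 mm thick (0 to 70 mm), brass flange 40 mm wide (70 to 78 mm), round wooden handle 28 mm thick (78 to 158 mm). It starts upright in the stand, flange resting on the stand's top, so the handle spans 88 to 168 mm above the table.
- rod_flange (a point): Centre of the underside of the rod's flange, 70 mm above the tip; 80 mm above the stand's underside when the rod is fully home.
- glue: White glue bottle, 56 mm across and 170 mm high, standing on the table; origin at the centre of its underside. A bystander.
- thin_glue: Small blue glue bottle, 36 mm across and 110 mm high, standing on the table; origin at the centre of its underside. A bystander.

How it is judged:
By the outcome, as a careful person would: the job done as asked, in the order asked, and still so for the second after the job is handed in, with the robot touching nothing.
It also fails if it takes over 67 s, if anything falls off the work surface, if the arm or the gripper's body presses on something with over 40 N, if the wrist force passes 120 N, or if a joint passes its speed limit or range.

## Working session

There is one attempt and no reset: what is moved stays moved. The work goes in short steps, Python scripts to look and compute and a shell command to move; the robot and the scene stay as the last step left them, time stands still between calls to the robot, and variables do not carry over. Pictures are saved under pics/ and viewed, at most 10 in all, crops included, and the job is handed in when it is done.

```bash
mkdir -p pics; ls; cat > h.py <<'E'
import numpy as np,cv2
from plant import manip
from scipy.spatial.transform import Rotation as R
def grab(n,f=None):
    g=manip.grab_frame(n)
    if f: cv2.imwrite(f,g["img"][:,:,::-1])
    return g
def ray(g,u,v):
    d=np.array(g["rotation"])@np.array([(u-g["cx"])/g["fx"],(v-g["cy"])/g["fy"],1.])
    return np.array(g["eye"]),d
def onz(g,u,v,z):
    e,d=ray(g,u,v); return e+d*(z-e[2])/d[2]
def proj(g,p):
    c=np.array(g["rotation"]).T@(np.array(p)-np.array(g["eye"])); return g["fx"]*c[0]/c[2]+g["cx"],g["fy"]*c[1]/c[2]+g["cy"]
def rot(q): return R.from_quat(np.roll(q,-1))
E
python3 - <<'E'
from h import *
for n in("scene","top"):
    g=grab(n,f"pics/{n}0.png"); print(n,g["fx"],g["fy"],g["cx"],g["cy"],g["eye"],np.round(g["rotation"],4).tolist())
print(manip.state())
E
```

```text
pics
scene 476.8898654168069 476.8898654168069 255.10658875902988 196.22956274086928 [ 1.51309753 -0.15853985  0.83599568] [-0.3386, 0.6807, 0.5798, -0.2929]
top 367.3331548410671 367.3331548410671 259.01009268252966 191.99554729002404 [0.51080074 0.01002602 1.073387  ] [-0.0114, 0.7102, -0.7038, 0.0086]
{'time': 0.1, 'joint_pos': array([ 1.22500817e+00,  5.32826369e-02,  1.61417612e+00,  3.89758379e-05,
        1.47603054e+00, -1.18980673e-01]), 'joint_vel': array([-6.02097078e-05, -1.60139512e-03, -3.16563415e-03, -5.34914135e-04,
       -2.38771920e-03,  9.20494238e-04]), 'joint_efforts': array([-1.19039379e-05, -3.94901776e+01, -3.71361959e+01, -1.67142039e-04,
        3.92503527e-03, -8.62339704e-06]), 'tool_pos': array([0.14032203, 0.60845004, 0.23017946]), 'tool_rot': array([-2.37273949e-04,  1.13162630e-01,  9.93576026e-01, -9.18361658e-04]), 'contact_force': array([-0.60247556,  0.02304069, -0.44136945]), 'ft_torque': array([-0.02691608,  0.01067374, -0.00101999]), 'grasp_force': 0.0, 'gripper_width': 1.0046734107399529}
```

View pics/scene0.png

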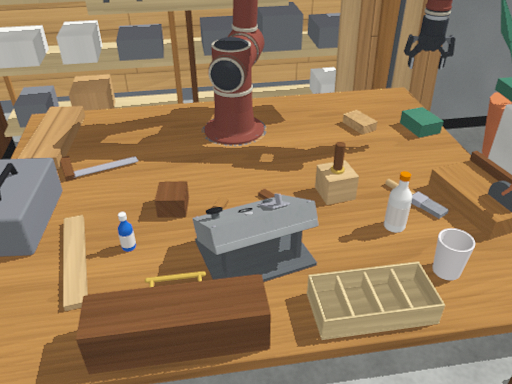

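View pics/top0.png

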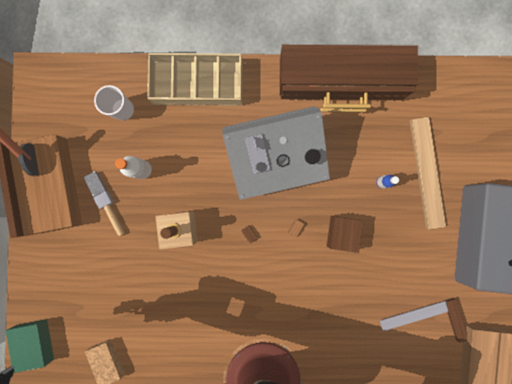

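```bash
sed -i 's/np.array(g\["rotation"\])/rot(g["rotation"]).as_matrix()/g' h.py
python3 - <<'E'
from h import *
a=cv2.imread("pics/top0.png");b=cv2.imread("pics/scene0.png")
c1=cv2.resize(a[100:255,140:340],None,fx=4,fy=4,interpolation=cv2.INTER_CUBIC)[:,:800]
c2=cv2.resize(b[135:265,185:365],None,fx=4.4,fy=4.4,interpolation=cv2.INTER_CUBIC)
cv2.imwrite("pics/c1.png",c1[:600]);cv2.imwrite("pics/c2.png",c2[:600,:800])
E
```

```text
(no output)
```

View pics/c1.png

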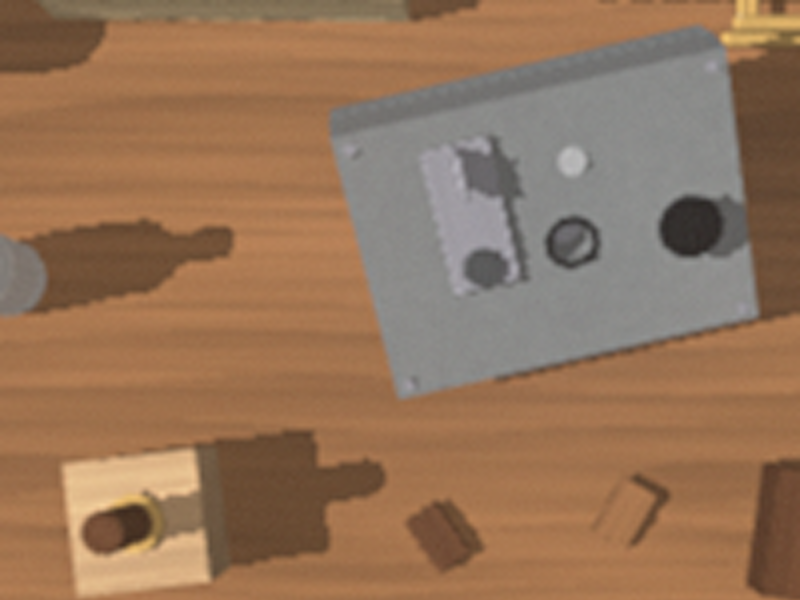

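View pics/c2.png

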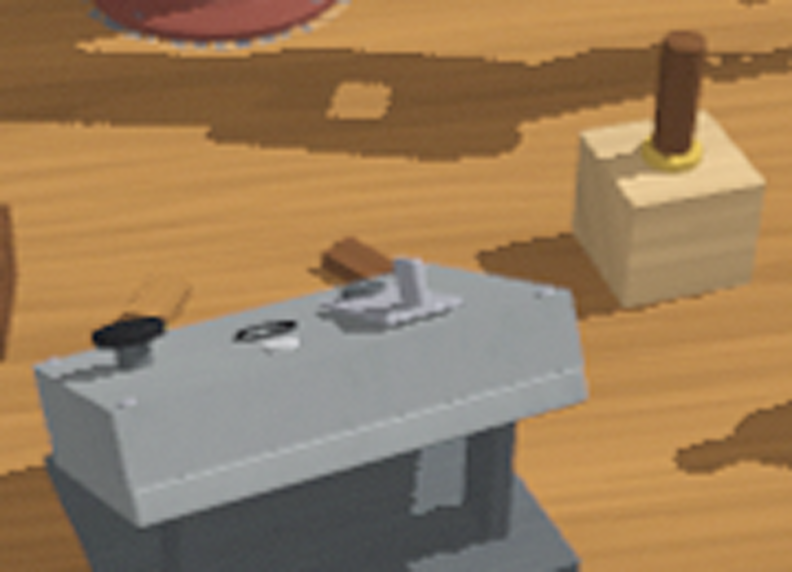

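```bash
cat >> h.py <<'E'
def c1(x,y): return (x+.5)/4-.5+140,(y+.5)/4-.5+100
def c2(x,y): return (x+.5)/4.4-.5+185,(y+.5)/4.4-.5+135
E
python3 - <<'E'
from h import *
t=grab("top");s=grab("scene")
P=lambda n,x,y,z:print("top",n,np.round(onz(t,*c1(x,y),z),4))
Q=lambda n,x,y,z:print("scn",n,np.round(onz(s,*c2(x,y),z),4))
P("hole",573,241,.12);Q("hole",266,332,.12)
P("stop",692,226,.14);Q("stop",129,332,.14)
P("TL",332,133,.1725);P("TR",722,48,.1725);P("BL",400,397,.0775);P("BR",757,317,.0775)
Q("TL",572,292,.1725);Q("TR",115,403,.1725)
for i,(x,y) in enumerate([(62,463),(197,447),(213,580),(78,598)]):P("st%d"%i,x,y,.08)
for i,(x,y) in enumerate([(580,135),(762,184),(628,208),(710,113)]):Q("st%d"%i,x,y,.08)
P("handle",103,533,.168);Q("handle",686,42,.168)
P("flange",131,523,.085); Q("flange",672,150,.085)
P("glue cap top",118-140,0,.17)
for n,u,v,z in(("glue",121,163,.17),("thin",395,181,.11)):print(n,onz(t,u,v,z))
for n,u,v,z in(("glue",405,177,.17),("thin",123,216,.11)):print(n,onz(s,u,v,z))
E
```

```text
top hole [ 0.6218 -0.0474  0.12  ]
scn hole [ 0.6183 -0.0461  0.12  ]
top stop [ 0.6297 -0.1219  0.14  ]
scn stop [ 0.6313 -0.1214  0.14  ]
top TL [0.6812 0.1048 0.1725]
top TR [ 0.7359 -0.1352  0.1725]
top BL [0.5197 0.0665 0.0775]
top BR [ 0.5762 -0.1751  0.0775]
scn TL [0.6768 0.1074 0.1725]
scn TR [ 0.7269 -0.1348  0.1725]
top st0 [0.473  0.2944 0.08  ]
top st1 [0.4847 0.2032 0.08  ]
top st2 [0.3952 0.1911 0.08  ]
top st3 [0.3822 0.282  0.08  ]
scn st0 [0.3959 0.1929 0.08  ]
scn st1 [0.4702 0.2921 0.08  ]
scn st2 [0.4819 0.201  0.08  ]
scn st3 [0.3842 0.2852 0.08  ]
top handle [0.4336 0.2432 0.168 ]
scn handle [0.4344 0.244  0.168 ]
top flange [0.4334 0.2459 0.085 ]
scn flange [0.4303 0.2446 0.085 ]
top glue cap top [0.7627 0.3257 0.17  ]
glue [0.60478342 0.35517612 0.17      ]
thin [ 0.56999757 -0.34233601  0.11      ]
glue [0.61583969 0.3517196  0.17      ]
thin [ 0.58027112 -0.3385905   0.11      ]
```

```bash
python3 -m pendant '[[1,[-1,-0.79,0],-0.145],[1,[-1,-0.79,0],-0.145],[1,[-1,-0.79,0],-0.145],[1,[-1,-0.79,0],-0.145],[1,[-1,-0.79,0],-0.145]]'
cat >> h.py <<'E'
def go(tgt,yaw=None):
    "shift in tool units to bring TCP to tgt"
    s=manip.state(); r=rot(s["tool_rot"]); 
    m=r.as_matrix(); print("t",round(s["time"],2),"tcp",np.round(s["tool_pos"],4),"y-axis",np.round(m[:,1],3),"z",np.round(m[:,2],3),"F",np.round(s["contact_force"],1),"units",np.round(r.inv().apply(np.array(tgt)-s["tool_pos"])/.12,3))
E
python3 -c "
from h import *
go([.4335,.2430,.23])"
```

```text
time: 0.7
tool_pos: [0.2371, 0.4885, 0.2312]
tool_rot: [0.0, -0.113, 0.994, 0.0]
contact_force: [-0.1, 1.6, 0.0]
gripper_width: 0.997
grasp_force: 0.0
t 0.7 tcp [0.2371 0.4885 0.2312] y-axis [-0.224  0.975  0.   ] z [ 0.  0. -1.] F [-0.1  1.6  0. ] units [-1.137 -2.36   0.01 ]
```

```bash
python3 -m pendant '[[1,[-0.48,-1,0],0],[1,[-0.48,-1,0],0],[1,[-0.48,-1,0],0]]' >/dev/null
python3 -m pendant '[[1,[-0.48,-1,0],0],[1,[-0.48,-1,0],0],[1,[-0.48,-1,0],0],[1,[-0.48,-1,0],0],[1,[-0.48,-1,0],0]]'
python3 -c "
from h import *
go([.4335,.2430,.125])"
```

```text
time: 1.5
tool_pos: [0.4027, 0.2824, 0.2312]
tool_rot: [-0.0, -0.114, 0.994, 0.0]
contact_force: [-0.1, -0.5, 0.1]
gripper_width: 0.998
grasp_force: 0.0
t 1.5 tcp [0.4027 0.2824 0.2312] y-axis [-0.226  0.974  0.001] z [-0.001  0.    -1.   ] F [-0.1 -0.5  0.1] units [-0.176 -0.379  0.885]
```

```bash
python3 -m pendant '[[1,[-0.175,-0.375,0],0],[1,[-0.175,-0.375,0],0],[1,[-0.175,-0.375,0.3],0],[1,[-0.175,-0.375,0.6],0],[1,[-0.175,-0.375,0.87],0],[1,[-0.175,-0.375,0.87],0],[1,[-0.175,-0.375,0.87],0]]'
python3 - <<'E'
from h import *
go([.4335,.2430,.125])
t=grab("top","pics/top1.png")
s=grab("scene","pics/scene1.png")
a=cv2.imread("pics/top1.png")[180:280,120:240];b=cv2.imread("pics/scene1.png")[110:230,280:400]
k=lambda i:cv2.resize(i,(400,400),interpolation=cv2.INTER_CUBIC)
cv2.imwrite("pics/m1.png",np.hstack([k(a),k(b)]))
E
```

```text
time: 2.2
tool_pos: [0.4326, 0.2441, 0.1271]
tool_rot: [-0.001, -0.115, 0.993, 0.0]
contact_force: [0.1, 0.5, -0.4]
gripper_width: 0.998
grasp_force: 0.0
t 2.2 tcp [0.4326 0.2441 0.1271] y-axis [-0.228  0.974  0.   ] z [-0.001 -0.    -1.   ] F [ 0.1  0.5 -0.4] units [-0.005 -0.011  0.017]
```

View pics/m1.png

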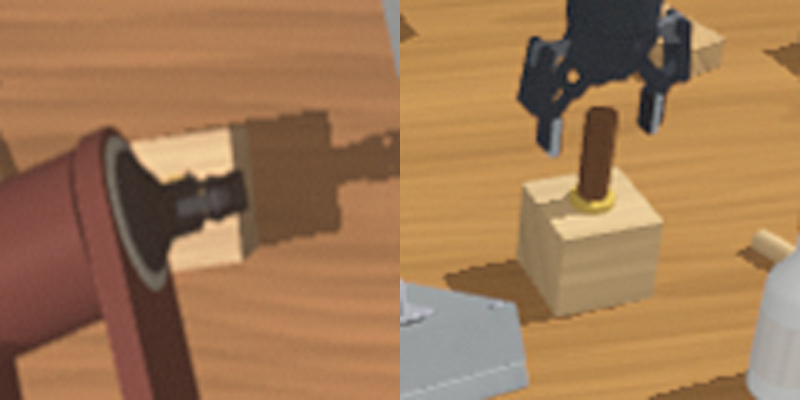

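The picture shows the handle between the open fingers (top at about 600,110 in the right half), centred. Closing now and lifting 45 mm, so that about 15 mm of the pin stays in the stand hole.

```bash
python3 -m pendant '[[0,[0,0,0.0],0],[0,[0,0,0],0],[0,[0,0,0],0],[0,[0,0,0],0],[0,[0,0,0],0],[0,[0,0,0],0],[0,[0,0,0],0],[0,[0,0,0],0]]'
python3 -m pendant '[[0,[0,0,-0.2],0],[0,[0,0,-0.46],0],[0,[0,0,-0.46],0],[0,[0,0,-0.46],0]]'
```

```text
time: 3.1
tool_pos: [0.4337, 0.2431, 0.1275]
tool_rot: [0.0, -0.114, 0.993, 0.0]
contact_force: [-1.0, 1.4, 4.1]
gripper_width: 0.315
grasp_force: 58.6
time: 3.5
tool_pos: [0.4334, 0.2428, 0.1818]
tool_rot: [0.0, -0.114, 0.993, -0.0]
contact_force: [-0.4, -0.5, -1.3]
gripper_width: 0.312
grasp_force: 58.8
```

```bash
python3 -m pendant '[[0,[0.05,0,0],0],[0,[0.08,0,0],0],[0,[0.11,0,0],0],[0,[0.14,0,0],0],[0,[0.14,0,0],0]]'; python3 -m pendant '[[0,[0.05,0,0],0],[0,[0.1,0,0.01],0],[0,[0.15,0,0.02],0],[0,[0.15,0,0.02],0]]'
```

```text
time: 4.0
tool_pos: [0.417, 0.2394, 0.1816]
tool_rot: [0.001, -0.114, 0.993, 0.001]
contact_force: [4.8, 3.7, -4.1]
gripper_width: 0.311
grasp_force: 59.3
time: 4.4
tool_pos: [0.3999, 0.2354, 0.1805]
tool_rot: [0.002, -0.114, 0.993, 0.0]
contact_force: [4.2, 3.4, -0.5]
gripper_width: 0.315
grasp_force: 60.5
```

```bash
python3 -m pendant '[[0,[0.05,0,0.01],0],[0,[0.1,0,0.02],0],[0,[0.15,0,0.035],0],[0,[0.2,0,0.05],0],[0,[0.25,0,0.065],0],[0,[0.29,0,0.08],0],[0,[0.29,0,0.08],0]]'
python3 - <<'E'
from h import *
go([0,0,0])
s=grab("scene","pics/scene2.png")
b=cv2.imread("pics/scene2.png")[90:230,270:410]
cv2.imwrite("pics/m2.png",cv2.resize(b,(600,600),interpolation=cv2.INTER_CUBIC))
E
```

```text
time: 5.1
tool_pos: [0.3644, 0.2268, 0.1695]
tool_rot: [-0.001, -0.114, 0.993, -0.0]
contact_force: [2.0, 2.1, 0.1]
gripper_width: 0.311
grasp_force: 62.5
t 5.1 tcp [0.3644 0.2268 0.1695] y-axis [-0.227  0.974 -0.   ] z [-0.002 -0.001 -1.   ] F [2.  2.1 0.1] units [ 3.383 -1.151  1.42 ]
```

View pics/m2.png

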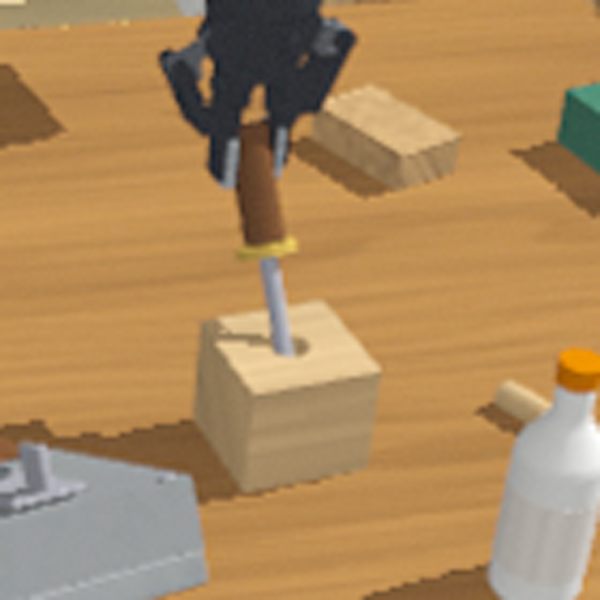

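```bash
cat >> h.py <<'E'
def inplane(g,u,v,p,n):
    e,d=ray(g,u,v); return e+d*(np.dot(n,np.array(p)-e)/np.dot(n,d))
PX=np.array([.974,.227,0]);PY=np.array([-.227,.974,0])
E
python3 - <<'E'
from h import *
s=grab("scene"); st=manip.state(); p=st["tool_pos"]; gp=p+[0,0,.019]
for n,x,y in(("flange",266,246),("pin low",287,350),("pin top",268,262),("handle top",256,128)):
    q=inplane(s,270+(x+.5)*140/600-.5,90+(y+.5)*140/600-.5,p,PY); d=q-gp
    print(n,np.round(q,4),"from grasp: px %.1f z %.1f  tilt %.1f dist %.1f"%(d@PX*1e3,d[2]*1e3,np.degrees(np.arctan2(d@PX,-d[2])),np.linalg.norm(d)*1e3))
E
```

```text
flange [0.3941 0.2338 0.1362] from grasp: px 30.2 z -52.4  tilt 29.9 dist 60.5
pin low [0.432  0.2426 0.0775] from grasp: px 69.0 z -111.1  tilt 31.8 dist 130.8
pin top [0.3985 0.2348 0.1264] from grasp: px 34.6 z -62.3  tilt 29.1 dist 71.2
handle top [0.3683 0.2277 0.2104] from grasp: px 3.6 z 21.8  tilt 170.7 dist 22.1
```

```bash
python3 -m pendant '[[0,[0.08,0,-0.14],0],[0,[0.12,0,-0.3],0],[0,[0.12,0,-0.6],0],[0,[0.12,0,-0.95],0],[0,[0.12,0,-0.95],0]]'
cat >> h.py <<'E'
HOLE=np.array([.6205,-.047,.12]); N=np.array([-.5*PX[0],-.5*PX[1],.866]); TO=np.array([.0695*PX[0],.0695*PX[1],-.0967])
def tcp(h): return HOLE+h*N-TO
E
python3 -c "
from h import *
print(tcp(.06),tcp(.04),tcp(-.02));go(tcp(.06))"
```

```text
time: 5.7
tool_pos: [0.3528, 0.2242, 0.2898]
tool_rot: [0.003, -0.114, 0.993, 0.001]
contact_force: [0.8, -0.2, -1.1]
gripper_width: 0.31
grasp_force: 62.3
[ 0.523587  -0.0695865  0.26866  ] [ 0.533327  -0.0673165  0.25134  ] [ 0.562547  -0.0605065  0.19938  ]
t 5.7 tcp [0.3528 0.2242 0.2898] y-axis [-0.227  0.974  0.   ] z [ 0.006  0.002 -1.   ] F [ 0.8 -0.2 -1.1] units [-0.831 -2.707  0.18 ]
```

```bash
python3 -m pendant '[[0,[-0.09,-0.3,0],0],[0,[-0.18,-0.6,0],0],[0,[-0.277,-0.9,0],0],[0,[-0.277,-0.9,0],0]]' >/dev/null
python3 -m pendant '[[0,[-0.09,-0.3,0],0],[0,[-0.18,-0.6,0],0],[0,[-0.277,-0.9,0],0],[0,[-0.277,-0.9,0],0]]'>/dev/null
python3 -m pendant '[[0,[-0.09,-0.3,0],0],[0,[-0.18,-0.6,0],0],[0,[-0.277,-0.9,0],0],[0,[-0.277,-0.9,0.18],0],[0,[-0.277,-0.9,0.18],0]]'
python3 - <<'E'
from h import *
go(tcp(.06))
s=grab("scene","pics/scene3.png")
b=cv2.imread("pics/scene3.png")[110:270,180:340]
cv2.imwrite("pics/m3.png",cv2.resize(b,(600,600),interpolation=cv2.INTER_CUBIC))
t=manip.state()["tool_pos"]+TO
print(np.array(proj(s,t))-[180,110], np.array(proj(s,HOLE))-[180,110],proj(grab("top","pics/top3.png"),t))
E
```

```text
time: 7.0
tool_pos: [0.5198, -0.0681, 0.258]
tool_rot: [-0.005, -0.114, 0.993, 0.002]
contact_force: [-0.8, 0.5, -1.3]
gripper_width: 0.31
grasp_force: 62.3
t 7.0 tcp [ 0.5198 -0.0681  0.258 ] y-axis [-0.226  0.974  0.005] z [-0.01   0.003 -1.   ] F [-0.8  0.5 -1.3] units [-0.027 -0.019 -0.089]
[60.57790626 78.64311024] [ 64.84579247 100.67650911] (np.float64(285.6798954459679), np.float64(171.48098152162967))
```

View pics/m3.png

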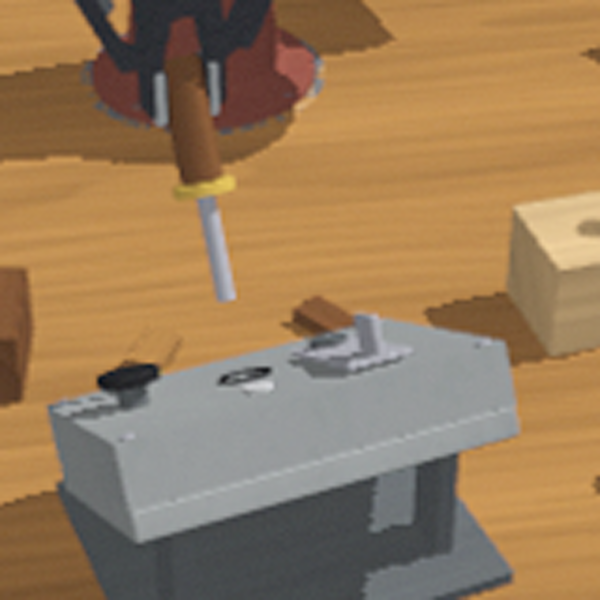

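```bash
python3 - <<'E'
from h import *
for h in(.03,.01,-.01,-.02,-.036): go(tcp(h))
E
```

```text
t 7.1 tcp [ 0.521  -0.0677  0.2611] y-axis [-0.228  0.974  0.002] z [-0.004  0.001 -1.   ] F [ 0.2 -0.   0.1] units [-0.143 -0.02   0.153]
t 7.1 tcp [ 0.521  -0.0677  0.2611] y-axis [-0.228  0.974  0.002] z [-0.004  0.001 -1.   ] F [ 0.2 -0.   0.1] units [-0.227 -0.021  0.297]
t 7.1 tcp [ 0.521  -0.0677  0.2611] y-axis [-0.228  0.974  0.002] z [-0.004  0.001 -1.   ] F [ 0.2 -0.   0.1] units [-0.311 -0.021  0.441]
t 7.1 tcp [ 0.521  -0.0677  0.2611] y-axis [-0.228  0.974  0.002] z [-0.004  0.001 -1.   ] F [ 0.2 -0.   0.1] units [-0.353 -0.021  0.513]
t 7.1 tcp [ 0.521  -0.0677  0.2611] y-axis [-0.228  0.974  0.002] z [-0.004  0.001 -1.   ] F [ 0.2 -0.   0.1] units [-0.42  -0.022  0.629]
```

```bash
python3 -m pendant '[[0,[-0.1,-0.02,0.1],0],[0,[-0.14,-0.02,0.15],0],[0,[-0.14,-0.02,0.15],0],[0,[-0.14,-0.02,0.15],0],[0,[-0.14,-0.02,0.15],0],[0,[-0.14,-0.02,0.15],0]]'
python3 - <<'E'
from h import *
for h in(.03,.01,-.02,-.036): go(tcp(h))
s=grab("scene","pics/scene4.png")
E
```

```text
time: 7.7
tool_pos: [0.5391, -0.0676, 0.2453]
tool_rot: [0.0, -0.114, 0.993, -0.0]
contact_force: [-0.5, 0.4, -0.7]
gripper_width: 0.313
grasp_force: 62.3
t 7.7 tcp [ 0.5391 -0.0676  0.2453] y-axis [-0.227  0.974 -0.001] z [ 0.001 -0.    -1.   ] F [-0.5  0.4 -0.7] units [0.005 0.013 0.022]
t 7.7 tcp [ 0.5391 -0.0676  0.2453] y-axis [-0.227  0.974 -0.001] z [ 0.001 -0.    -1.   ] F [-0.5  0.4 -0.7] units [-0.078  0.013  0.166]
t 7.7 tcp [ 0.5391 -0.0676  0.2453] y-axis [-0.227  0.974 -0.001] z [ 0.001 -0.    -1.   ] F [-0.5  0.4 -0.7] units [-0.203  0.013  0.383]
t 7.7 tcp [ 0.5391 -0.0676  0.2453] y-axis [-0.227  0.974 -0.001] z [ 0.001 -0.    -1.   ] F [-0.5  0.4 -0.7] units [-0.27   0.013  0.498]
```

Insert to about 20 mm below the face.

```bash
python3 -m pendant '[[0,[-0.04,0.013,0.08],0],[0,[-0.08,0.013,0.166],0],[0,[-0.12,0.013,0.24],0],[0,[-0.16,0.013,0.31],0],[0,[-0.2,0.013,0.38],0],[0,[-0.2,0.013,0.38],0],[0,[-0.2,0.013,0.38],0]]'
python3 - <<'E'
from h import *
for h in(-.02,-.036): go(tcp(h))
E
```

```text
time: 8.45
tool_pos: [0.5621, -0.0606, 0.1985]
tool_rot: [-0.0, -0.114, 0.993, 0.0]
contact_force: [0.0, -0.2, -0.4]
gripper_width: 0.318
grasp_force: 62.3
t 8.45 tcp [ 0.5621 -0.0606  0.1985] y-axis [-0.227  0.974  0.   ] z [-0.001  0.    -1.   ] F [ 0.  -0.2 -0.4] units [-0.004 -0.    -0.007]
t 8.45 tcp [ 0.5621 -0.0606  0.1985] y-axis [-0.227  0.974  0.   ] z [-0.001  0.    -1.   ] F [ 0.  -0.2 -0.4] units [-0.071 -0.     0.108]
```

```bash
python3 -m pendant '[[0,[-0.02,0,0.03],0],[0,[-0.035,0,0.055],0],[0,[-0.05,0,0.08],0],[0,[-0.05,0,0.08],0],[0,[-0.05,0,0.08],0]]'; python3 -m pendant '[[0,[-0.008,0,0.014],0],[0,[-0.016,0,0.028],0],[0,[-0.016,0,0.028],0],[0,[-0.016,0,0.028],0]]'
```

```text
time: 8.95
tool_pos: [0.5683, -0.0595, 0.1901]
tool_rot: [0.0, -0.114, 0.993, -0.0]
contact_force: [-2.1, -1.3, 4.2]
gripper_width: 0.316
grasp_force: 62.5
time: 9.35
tool_pos: [0.5696, -0.0595, 0.19]
tool_rot: [-0.0, -0.114, 0.993, -0.001]
contact_force: [-12.7, -0.8, 18.6]
gripper_width: 0.317
grasp_force: 64.4
```

```bash
cat > rd.py <<'E'
from h import *
P=[];F=[]
for i in range(3):
    grab("top"); s=manip.state(); P.append(s["tool_pos"]); F.append(s["contact_force"])
p=np.mean(P,0);f=np.mean(F,0)
print("t",s["time"],np.round(p,4),"depth mm %.1f"%(-(p+TO-HOLE)@N*1e3),"slope off %.1f"%((p+TO-HOLE)@np.cross(PY,N)*1e3),"Fax %.1f Flat %.1f Fy %.1f"%(f@N,f@np.cross(PY,N),f@PY))
E
python3 rd.py
for i in 1; do python3 -m pendant '[[0,[0.017,0,-0.028],0],[0,[0.017,0,-0.028],0]]' >/dev/null; python3 rd.py; done
python3 -m pendant '[[0,[0.017,0,-0.028],0],[0,[0.017,0,-0.028],0]]' >/dev/null; python3 rd.py
python3 -m pendant '[[0,[0.017,0,-0.028],0],[0,[0.017,0,-0.028],0]]' >/dev/null; python3 rd.py
python3 -m pendant '[[0,[0.017,0,-0.028],0],[0,[0.017,0,-0.028],0]]' >/dev/null; python3 rd.py
```

```text
t 9.5 [ 0.5695 -0.0595  0.1899] depth mm 31.7 slope off 1.4 Fax 21.4 Flat -1.3 Fy 1.6
t 9.85 [ 0.5682 -0.0595  0.1897] depth mm 31.3 slope off 0.1 Fax 5.1 Flat 0.4 Fy -0.6
t 10.2 [ 0.5661 -0.0599  0.1927] depth mm 27.6 slope off -0.2 Fax 3.3 Flat 1.6 Fy -1.5
t 10.55 [ 0.5636 -0.0601  0.1957] depth mm 23.8 slope off -0.9 Fax 2.0 Flat -0.0 Fy -0.4
t 10.9 [ 0.5614 -0.0604  0.1987] depth mm 20.1 slope off -1.3 Fax -1.3 Flat -0.4 Fy 0.2
```

```bash
python3 -m pendant '[[0,[0.06,0,-0.1],0],[0,[0.12,0,-0.2],0],[0,[0.18,0,-0.31],0],[0,[0.24,0,-0.42],0],[0,[0.29,0,-0.5],0],[0,[0.29,0,-0.5],0],[0,[0.29,0,-0.5],0],[0,[0.29,0,-0.5],0]]'
cat >> h.py <<'E'
XF=np.array([.866*PX[0],.866*PX[1],.5]); TO=TO-.0024*N
def pan(x,y,h): return HOLE+(x+10)*1e-3*XF+(y+10)*1e-3*PY+h*1e-3*N-TO
def units(a,b): return np.round(rot(manip.state()["tool_rot"]).inv().apply(b-a)/.12,3)
E
python3 - <<'E'
from h import *
go(pan(62,70,50));go(pan(62,70,14))
s=grab("scene","pics/scene5.png");t=grab("top","pics/top5.png")
O=HOLE+.01*XF+.01*PY
for ph in(1.45,1.55,1.65):
    q=O+(-10+71*np.sin(ph))*1e-3*XF+(50-71*np.cos(ph))*1e-3*PY+.032*N
    print(ph,proj(s,q))
b=cv2.imread("pics/scene5.png")[110:270,180:340]
cv2.imwrite("pics/m5.png",cv2.resize(b,(600,600),interpolation=cv2.INTER_CUBIC))
E
```

```text
time: 11.7
tool_pos: [0.5277, -0.0685, 0.2586]
tool_rot: [-0.001, -0.114, 0.993, 0.0]
contact_force: [-0.7, 0.6, -1.4]
gripper_width: 0.316
grasp_force: 62.4
t 11.7 tcp [ 0.5277 -0.0685  0.2586] y-axis [-0.227  0.974  0.001] z [-0.001  0.    -1.   ] F [-0.7  0.6 -1.4] units [-0.515  0.666 -0.329]
t 11.7 tcp [ 0.5277 -0.0685  0.2586] y-axis [-0.227  0.974  0.001] z [-0.001  0.    -1.   ] F [-0.7  0.6 -1.4] units [-0.665  0.666 -0.07 ]
1.45 (np.float64(272.3421672066122), np.float64(195.13279166785316))
1.55 (np.float64(275.24472017835654), np.float64(194.44234094842255))
1.65 (np.float64(278.030911892936), np.float64(193.72970033835128))
```

View pics/m5.png

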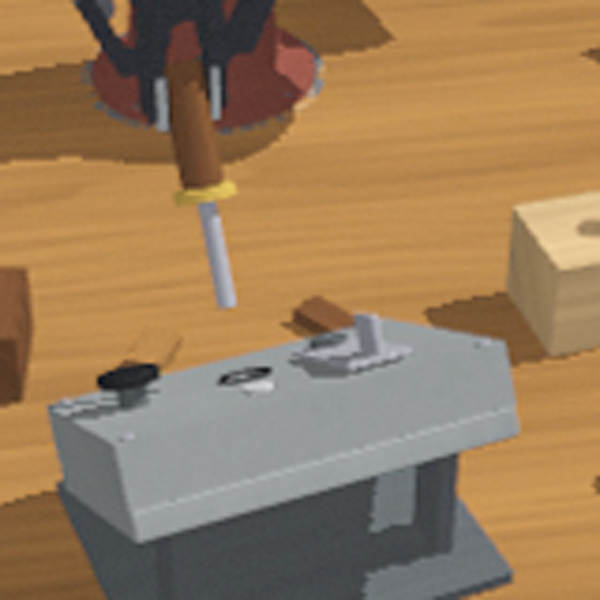

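```bash
python3 -m pendant '[[0,[0,0.1,-0.33],0],[0,[-0.25,0.4,-0.33],0],[0,[-0.5,0.71,-0.33],0],[0,[-0.5,0.71,-0.33],0],[0,[-0.5,0.71,-0.33],0],[0,[-0.5,0.71,-0.33],0]]'
python3 - <<'E'
from h import *
go(pan(60,75,50));go(pan(60,75,14))
E
```

```text
time: 12.4
tool_pos: [0.5668, 0.0275, 0.2982]
tool_rot: [-0.001, -0.114, 0.993, -0.0]
contact_force: [-0.2, -0.4, -0.1]
gripper_width: 0.315
grasp_force: 62.2
t 12.4 tcp [0.5668 0.0275 0.2982] y-axis [-0.226  0.974  0.   ] z [-0.001 -0.    -1.   ] F [-0.2 -0.4 -0.1] units [-0.003  0.002  0.01 ]
t 12.4 tcp [0.5668 0.0275 0.2982] y-axis [-0.226  0.974  0.   ] z [-0.001 -0.    -1.   ] F [-0.2 -0.4 -0.1] units [-0.153  0.002  0.269]
```

```bash
python3 -m pendant '[[0,[-0.05,0,0.09],0],[0,[-0.1,0,0.18],0],[0,[-0.15,0,0.265],0],[0,[-0.15,0,0.265],0],[0,[-0.15,0,0.265],0],[0,[-0.15,0,0.265],0]]'
python3 - <<'E'
from h import *
s=manip.state();print(s["contact_force"]);a=pan(60,75,14)
go(a)
for ph in np.arange(1.5,-.21,-.15):
    x=-10+70*np.sin(ph)+9*np.cos(ph);y=50-70*np.cos(ph)+9*np.sin(ph)
    print("%.2f"%ph,np.round([x,y],0),units(s["tool_pos"],pan(x,y,14)))
s=grab("scene","pics/scene6.png")
b=cv2.imread("pics/scene6.png")[110:270,180:340]
cv2.imwrite("pics/m6.png",cv2.resize(b,(600,600),interpolation=cv2.INTER_CUBIC))
E
```

```text
time: 13.0
tool_pos: [0.5848, 0.032, 0.2676]
tool_rot: [0.0, -0.114, 0.993, -0.0]
contact_force: [-0.3, 0.3, -1.2]
gripper_width: 0.313
grasp_force: 62.2
[-0.26102974  0.29435402 -1.20748999]
t 13.0 tcp [0.5848 0.032  0.2676] y-axis [-0.227  0.974 -0.   ] z [ 0.001 -0.    -1.   ] F [-0.3  0.3 -1.2] units [ 0.002 -0.     0.014]
1.50 [60. 54.] [-0.001 -0.175  0.012]
1.35 [60. 43.] [ 0.    -0.263  0.013]
1.20 [59. 33.] [ 0.013 -0.35   0.02 ]
1.05 [55. 23.] [ 0.037 -0.434  0.034]
0.90 [50. 14.] [ 0.071 -0.512  0.054]
0.75 [44.  5.] [ 0.115 -0.584  0.079]
0.60 [37. -3.] [ 0.168 -0.648  0.11 ]
0.45 [29. -9.] [ 0.229 -0.701  0.145]
0.30 [ 19. -14.] [ 0.296 -0.744  0.183]
0.15 [  9. -18.] [ 0.367 -0.774  0.225]
0.00 [ -1. -20.] [ 0.442 -0.792  0.268]
-0.15 [-12. -21.] [ 0.518 -0.797  0.312]
```

View pics/m6.png

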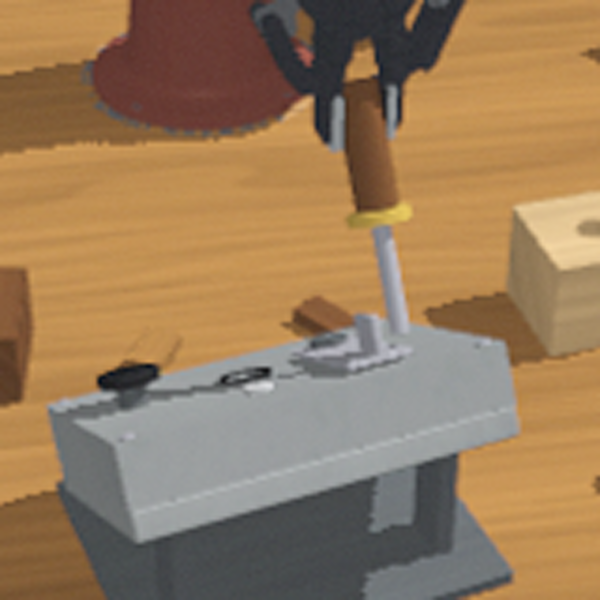

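```bash
python3 -m pendant '[[0,[0,-0.09,0.008],0],[0,[0,-0.175,0.01],0],[0,[0,-0.263,0.012],0],[0,[0.013,-0.35,0.02],0],[0,[0.037,-0.434,0.034],0],[0,[0.071,-0.512,0.054],0],[0,[0.115,-0.584,0.079],0],[0,[0.115,-0.584,0.079],0],[0,[0.115,-0.584,0.079],0]]'
python3 - <<'E'
from h import *
s=manip.state();a=pan(44,5,14);go(a)
for ph in np.arange(.75,-.21,-.15):
    x=-10+70*np.sin(ph)+9*np.cos(ph);y=50-70*np.cos(ph)+9*np.sin(ph)
    print("%.2f"%ph,units(s["tool_pos"],pan(x,y,14)))
s=grab("scene","pics/scene7.png")
b=cv2.imread("pics/scene7.png")[110:270,180:340]
cv2.imwrite("pics/m7.png",cv2.resize(b,(600,600),interpolation=cv2.INTER_CUBIC))
E
```

```text
time: 13.95
tool_pos: [0.5869, -0.0399, 0.2576]
tool_rot: [-0.0, -0.114, 0.994, -0.0]
contact_force: [0.8, 0.6, -1.4]
gripper_width: 0.316
grasp_force: 62.2
t 13.95 tcp [ 0.5869 -0.0399  0.2576] y-axis [-0.226  0.974 -0.001] z [-0.    -0.001 -1.   ] F [ 0.8  0.6 -1.4] units [-0.001  0.004 -0.002]
0.75 [-0.003  0.004 -0.003]
0.60 [ 0.05  -0.06   0.027]
0.45 [ 0.11  -0.113  0.062]
0.30 [ 0.177 -0.156  0.101]
0.15 [ 0.249 -0.186  0.142]
-0.00 [ 0.323 -0.204  0.186]
-0.15 [ 0.4   -0.209  0.23 ]
```

```bash
python3 -m pendant '[[0,[0.05,-0.06,0.026],0],[0,[0.11,-0.113,0.06],0],[0,[0.177,-0.156,0.1],0],[0,[0.249,-0.186,0.141],0],[0,[0.31,-0.2,0.178],0],[0,[0.31,-0.2,0.178],0],[0,[0.31,-0.2,0.178],0]]'
python3 rd.py
python3 -m pendant '[[0,[0.025,0,0.014],0],[0,[0.05,0,0.028],0],[0,[0.05,0,0.028],0],[0,[0.05,0,0.028],0]]'
python3 rd.py
```

```text
time: 14.7
tool_pos: [0.556, -0.0715, 0.2363]
tool_rot: [-0.0, -0.114, 0.993, -0.0]
contact_force: [0.2, 0.7, -0.9]
gripper_width: 0.31
grasp_force: 62.3
t 14.85 [ 0.5561 -0.0713  0.2364] depth mm -14.0 slope off 11.0 Fax -0.8 Flat 0.2 Fy -0.1
time: 15.25
tool_pos: [0.5513, -0.0723, 0.2338]
tool_rot: [0.001, -0.114, 0.993, -0.0]
contact_force: [3.7, 1.6, 1.1]
gripper_width: 0.313
grasp_force: 62.4
t 15.4 [ 0.5512 -0.0724  0.2337] depth mm -14.2 slope off 5.2 Fax -0.8 Flat 4.4 Fy 0.1
```

```bash
python3 -m pendant '[[0,[-0.04,0,-0.025],0],[0,[-0.09,0,-0.05],0],[0,[0,0,-0.2],0],[0,[0.1,0,-0.45],0],[0,[0.3,0,-0.7],0],[0,[0.4,0,-0.7],0],[0,[0.4,0,-0.7],0],[0,[0.4,0,-0.7],0]]'
python3 - <<'E'
from h import *
s=grab("scene","pics/scene8.png");t=grab("top","pics/top8.png");O=HOLE+.01*XF+.01*PY
def k(i,u,v): 
    return cv2.resize(i[v-40:v+40,u-40:u+40],(400,400),interpolation=cv2.INTER_CUBIC)
a=cv2.imread("pics/scene8.png");b=cv2.imread("pics/scene8.png")[90:250,200:360]
for ph in(0,.1,.2):
    q=O+(-10+71*np.sin(ph))*1e-3*XF+(50-71*np.cos(ph))*1e-3*PY+.032*N
    print(ph,(np.array(proj(s,q))-[245-40,210-40])*5)
cv2.imwrite("pics/m8.png",np.hstack([k(a,245,210),cv2.resize(a[60:200,180:320],(400,400),interpolation=cv2.INTER_CUBIC)]))
print(manip.state()["tool_pos"])
E
```

```text
time: 16.2
tool_pos: [0.5031, -0.0832, 0.3149]
tool_rot: [-0.002, -0.114, 0.993, 0.001]
contact_force: [-1.1, -0.1, -2.7]
gripper_width: 0.314
grasp_force: 62.5
0 [164.62841285 144.30344283]
0.1 [169.62953638 145.38222752]
0.2 [176.04188395 146.11487546]
[ 0.50334418 -0.0830609   0.31464882]
```

View pics/m8.png

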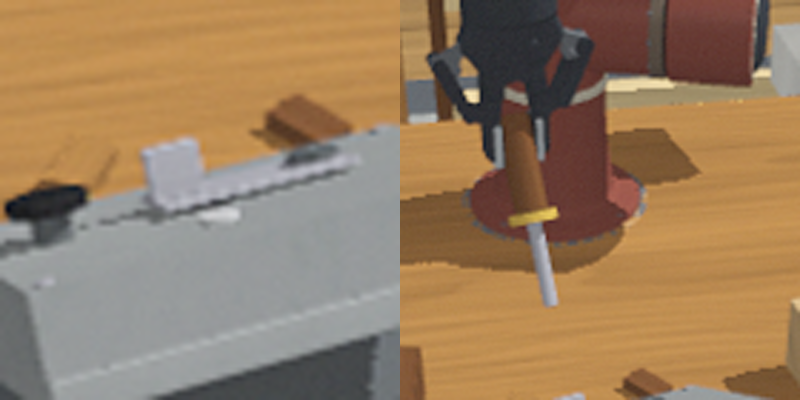

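```bash
python3 - <<'E'
from h import *
s=grab("scene","pics/scene9.png"); p=manip.state()["tool_pos"]; gp=p+[0,0,.019]
for n,u,v in(("fl",226.4,135.0),("tip",232.7,166.2)):
    q=inplane(s,u,v,p,PY); d=q-gp
    print(n,"px %.1f z %.1f tilt %.1f dist %.1f"%(d@PX*1e3,d[2]*1e3,np.degrees(np.arctan2(d@PX,-d[2])),np.linalg.norm(d)*1e3))
O=HOLE+.01*XF+.01*PY
def pt(ph,r,w,h): return (np.array(proj(s,O+(-10+r*np.sin(ph)+w*np.cos(ph))*1e-3*XF+(50-r*np.cos(ph)+w*np.sin(ph))*1e-3*PY+h*1e-3*N))-[205,170])*5
for ph in(0,.1,.2): print(ph,[np.round(pt(ph,*a)) for a in((57,0,32),(85,0,32),(85,22,7),(-5,22,7),(0,0,7))])
E
```

```text
fl px 33.3 z -50.6 tilt 33.3 dist 60.6
tip px 69.9 z -115.5 tilt 31.2 dist 135.0
0 [array([192., 138.]), array([137., 151.]), array([161., 207.]), array([336., 162.]), array([311., 160.])]
0.1 [array([196., 138.]), array([143., 152.]), array([171., 207.]), array([340., 161.]), array([311., 160.])]
0.2 [array([201., 139.]), array([150., 153.]), array([183., 207.]), array([343., 160.]), array([311., 160.])]
```

```bash
python3 - <<'E'
from h import *
go(np.array([.4335,.2430,.32])-(.0707-.0023)*PX)
E
```

```text
t 16.35 tcp [ 0.5035 -0.0831  0.3149] y-axis [-0.227  0.974  0.002] z [-0.004  0.001 -1.   ] F [ 0.4 -0.2 -1. ] units [ 0.521  2.779 -0.036]
```

```bash
python3 -m pendant '[[0,[0.05,0.3,0],0],[0,[0.11,0.6,0],0],[0,[0.17,0.93,0],0],[0,[0.17,0.93,0],0]]' >/dev/null
python3 -m pendant '[[0,[0.05,0.3,0],0],[0,[0.11,0.6,0],0],[0,[0.17,0.93,0],0],[0,[0.17,0.93,0],0]]' >/dev/null
python3 -m pendant '[[0,[0.05,0.3,0],0],[0,[0.11,0.6,0.2],0],[0,[0.17,0.92,0.5],0],[0,[0.17,0.92,0.75],0],[0,[0.17,0.92,0.75],0],[0,[0.17,0.92,0.75],0],[0,[0.17,0.92,0.75],0]]'
python3 - <<'E'
from h import *
go(np.array([.4335,.2430,.172])-(.0707-.0023)*PX)
s=grab("scene");p=manip.state()["tool_pos"]
# tip: pin pixels vs predicted, by row profile
tip=p+.0707*PX-[0,0,.0988]; print("tip est",np.round(tip,4),proj(s,tip),proj(s,[.4335,.2430,.08]))
hsv=cv2.cvtColor(s["img"],cv2.COLOR_RGB2HSV)
for v in range(146,182,2):
    m=np.where(hsv[v,310:360,1]<80)[0]+310
    print(v,(m.min(),m.max()) if len(m) else None, inplane(s,m.mean(),v,p,PY).round(4) if len(m) else "")
E
```

```text
time: 17.85
tool_pos: [0.3701, 0.2273, 0.2292]
tool_rot: [0.002, -0.113, 0.994, 0.0]
contact_force: [-0.1, -1.1, -0.8]
gripper_width: 0.314
grasp_force: 62.2
t 17.85 tcp [0.3701 0.2273 0.2292] y-axis [-0.225  0.974  0.   ] z [ 0.003  0.001 -1.   ] F [-0.1 -1.1 -0.8] units [0.027 0.008 0.476]
tip est [0.439  0.2434 0.1306] (np.float64(339.45062121587375), np.float64(156.70624715498963)) (np.float64(336.9689332584778), np.float64(170.83293535693068))
146 (np.int64(336), np.int64(340)) [0.4262 0.2404 0.1577]
148 (np.int64(336), np.int64(340)) [0.4273 0.2406 0.1519]
150 (np.int64(336), np.int64(340)) [0.4284 0.2409 0.1461]
152 (np.int64(337), np.int64(340)) [0.4319 0.2417 0.1417]
154 (np.int64(337), np.int64(341)) [0.4354 0.2425 0.1373]
156 (np.int64(337), np.int64(341)) [0.4365 0.2428 0.1314]
158 None 
160 None 
162 None 
164 None 
166 None 
168 None 
170 None 
172 None 
174 None 
176 None 
178 None 
180 None
```

```bash
python3 -m pendant '[[0,[0.025,0.008,0.1],0],[0,[0.025,0.008,0.2],0],[0,[0.025,0.008,0.3],0],[0,[0.025,0.008,0.38],0],[0,[0.025,0.008,0.43],0],[0,[0.025,0.008,0.47],0],[0,[0.025,0.008,0.47],0],[0,[0.025,0.008,0.47],0]]'
python3 -c "
from h import *
go(np.array([.4335,.2430,.183])+.006*PX)"
```

```text
time: 18.7
tool_pos: [0.3655, 0.2281, 0.1709]
tool_rot: [0.0, -0.114, 0.993, 0.0]
contact_force: [0.0, 0.4, -0.7]
gripper_width: 0.313
grasp_force: 62.2
t 18.7 tcp [0.3655 0.2281 0.1709] y-axis [-0.227  0.974  0.   ] z [ 0.  0. -1.] F [ 0.   0.4 -0.7] units [-0.63  -0.007 -0.101]
```

```bash
python3 -m pendant '[[0,[-0.05,-0.005,-0.018],0],[0,[-0.1,-0.005,-0.036],0],[0,[-0.158,-0.005,-0.055],0],[0,[-0.21,-0.005,-0.07],0],[0,[-0.265,-0.005,-0.083],0],[0,[-0.317,-0.005,-0.094],0],[0,[-0.317,-0.005,-0.094],0]]'
python3 -m pendant '[[0,[-0.05,0,-0.006],0],[0,[-0.1,0,-0.012],0],[0,[-0.158,0,-0.014],0],[0,[-0.21,0,-0.013],0],[0,[-0.265,0,-0.01],0],[0,[-0.313,0,-0.006],0],[0,[-0.313,0,-0.006],0],[0,[-0.313,0,-0.006],0]]'
python3 - <<'E'
from h import *
go(np.array([.4335,.2430,.183])+.006*PX)
s=grab("scene","pics/scene10.png");p=manip.state()["tool_pos"]
hsv=cv2.cvtColor(s["img"],cv2.COLOR_RGB2HSV)
u=proj(s,p-[0,0,.08]);print(u)
for v in range(140,176,3):
    r=hsv[v,310:365]; m=np.where(r[:,1]<80)[0]+310; y=np.where((r[:,1]>170)&(r[:,2]>150)&(r[:,0]<32)&(r[:,0]>20))[0]+310
    print(v,"pin",(m.min(),m.max()) if len(m) else None,inplane(s,m.mean(),v,p,PY).round(4) if len(m) else "","brass",(y.min(),y.max(),len(y)) if len(y) else None)
E
```

```text
time: 19.4
tool_pos: [0.403, 0.2362, 0.1822]
tool_rot: [-0.0, -0.114, 0.993, 0.0]
contact_force: [-3.4, 0.1, -0.0]
gripper_width: 0.313
grasp_force: 60.6
time: 20.2
tool_pos: [0.4394, 0.2445, 0.1826]
tool_rot: [0.0, -0.114, 0.993, 0.0]
contact_force: [-4.2, 0.2, 1.7]
gripper_width: 0.312
grasp_force: 59.7
t 20.2 tcp [0.4394 0.2445 0.1826] y-axis [-0.227  0.974 -0.   ] z [ 0.001  0.    -1.   ] F [-4.2  0.2  1.7] units [ 0.001 -0.001 -0.004]
(np.float64(338.8756012295578), np.float64(165.23789860442076))
140 pin (np.int64(335), np.int64(339)) [0.4163 0.2392 0.1712] brass None
143 pin (np.int64(337), np.int64(337)) [0.4179 0.2395 0.1625] brass None
146 pin None  brass None
149 pin None  brass None
152 pin None  brass None
155 pin None  brass None
158 pin None  brass None
161 pin (np.int64(337), np.int64(341)) [0.4375 0.2441 0.1155] brass None
164 pin (np.int64(337), np.int64(341)) [0.4392 0.2445 0.1066] brass None
167 pin (np.int64(336), np.int64(340)) [0.4361 0.2438 0.0946] brass None
170 pin (np.int64(336), np.int64(340)) [0.4378 0.2442 0.0855] brass None
173 pin (np.int64(337), np.int64(340)) [0.442  0.2451 0.078 ] brass None
```

```bash
python3 -m pendant '[[0,[0.05,0,0],0],[0,[0.05,0,0.1],0],[0,[0.05,0,0.2],0],[0,[0.05,0,0.3],0],[0,[0.05,0,0.38],0],[0,[0.05,0,0.43],0],[0,[0.05,0,0.43],0],[0,[0.05,0,0.43],0]]'
python3 -m pendant '[[0,[0,0,0.02],0],[0,[0,0,0.035],0],[0,[0,0,0.035],0],[0,[0,0,0.035],0]]'
```

```text
time: 21.05
tool_pos: [0.4334, 0.2432, 0.131]
tool_rot: [0.0, -0.114, 0.993, 0.0]
contact_force: [-0.2, 0.6, -1.1]
gripper_width: 0.315
grasp_force: 59.3
time: 21.45
tool_pos: [0.4334, 0.2432, 0.127]
tool_rot: [0.0, -0.114, 0.993, 0.0]
contact_force: [0.6, -0.4, -0.9]
gripper_width: 0.314
grasp_force: 59.6
```

```bash
python3 -m pendant '[[0,[0,0,0.015],0],[0,[0,0,0.02],0],[0,[0,0,0.02],0],[0,[0,0,0.02],0]]'; python3 rd.py
```

```text
time: 21.85
tool_pos: [0.434, 0.2434, 0.1268]
tool_rot: [0.001, -0.114, 0.993, 0.0]
contact_force: [-2.1, -1.3, 10.0]
gripper_width: 0.317
grasp_force: 60.5
t 22.0 [0.4339 0.2434 0.1268] depth mm 57.1 slope off -85.0 Fax 9.5 Flat 2.0 Fy -1.1
```

Seated with 10 N down. Now I release and retreat straight up.

```bash
python3 -m pendant '[[1,[0,0,-0.01],0],[1,[0,0,-0.01],0],[1,[0,0,-0.01],0],[1,[0,0,-0.01],0],[1,[0,0,-0.01],0],[1,[0,0,-0.01],0],[1,[0,0,-0.01],0],[1,[0,0,-0.01],0]]'
python3 -m pendant '[[1,[0,0,-0.2],0],[1,[0,0,-0.5],0],[1,[0,0,-0.9],0],[1,[0,0,-0.9],0],[1,[0,0,-0.9],0]]'
python3 -m pendant '[[1,[0.3,0.3,0],0],[1,[0.6,0.6,0],0],[1,[0.6,1,0],0],[1,[0.6,1,0],0],[1,[0.6,1,0],0]]'
python3 - <<'E'
from h import *
s=grab("scene","pics/scene11.png")
a=cv2.imread("pics/scene0.png").astype(int);b=cv2.imread("pics/scene11.png").astype(int)
d=np.abs(a-b).max(2)>40
for n,(u0,u1,v0,v1) in dict(stand=(312,365,138,205),glue=(380,415,165,235),thin=(112,140,205,255),panel=(190,320,185,280)).items(): print(n,d[v0:v1,u0:u1].sum())
t=grab("top","pics/top11.png");A=cv2.imread("pics/top0.png").astype(int);B=cv2.imread("pics/top11.png").astype(int);D=np.abs(A-B).max(2)>40
print("top glue",D[150:185,110:155].sum(),"thin",D[170:192,372:402].sum(), "stand", D[205:252,150:200].sum())
E
```

```text
time: 22.8
tool_pos: [0.4333, 0.2431, 0.1256]
tool_rot: [-0.0, -0.114, 0.993, -0.0]
contact_force: [-0.1, 0.8, 0.2]
gripper_width: 1.001
grasp_force: 0.0
time: 23.3
tool_pos: [0.4341, 0.2435, 0.2355]
tool_rot: [0.002, -0.114, 0.993, 0.0]
contact_force: [-0.5, -0.8, -0.8]
gripper_width: 1.0
grasp_force: 0.0
time: 23.8
tool_pos: [0.3346, 0.3438, 0.2316]
tool_rot: [-0.001, -0.115, 0.993, -0.001]
contact_force: [1.4, -0.2, -0.1]
gripper_width: 0.999
grasp_force: 0.0
stand 399
glue 0
thin 0
panel 1801
top glue 0 thin 0 stand 29
```

```bash
python3 - <<'E'
from h import *
for f in("scene0","scene11"):
    i=cv2.imread(f"pics/{f}.png");h=cv2.cvtColor(i,cv2.COLOR_BGR2HSV)[138:175,325:355]
    m=(h[...,2]<115)&(h[...,1]>100); v,u=np.nonzero(m);print(f,"handle px",m.sum(),u.mean()+325,v.mean()+138,v.min()+138,v.max()+138)
    y=(h[...,1]>170)&(h[...,2]>130)&(h[...,0]>20);v,u=np.nonzero(y);print(" brass",y.sum(),u.mean()+325,v.mean()+138)
t=manip.grab_frame("top");O=HOLE+.01*XF+.01*PY
def pt(ph,r,w,h): return np.round(proj(t,O+(-10+r*np.sin(ph)+w*np.cos(ph))*1e-3*XF+(50-r*np.cos(ph)+w*np.sin(ph))*1e-3*PY+h*1e-3*N),1)
for ph in(0,.1): print(ph,[pt(ph,*a) for a in((85,22,7),(85,-22,7),(0,-22,7),(0,22,7))])
g=cv2.cvtColor(cv2.imread("pics/top11.png"),cv2.COLOR_BGR2HSV)
r=g[110:200,225:335]; m=((r[...,0]>112)&(r[...,0]<150)&(r[...,2]>140)).astype(np.uint8)
m=cv2.morphologyEx(m,cv2.MORPH_OPEN,np.ones((2,2)))
c=max(cv2.findContours(m,0,1)[0],key=cv2.contourArea);print(cv2.contourArea(c),(cv2.boxPoints(cv2.minAreaRect(c))+[225,110]).round(1).tolist())
E
```

```text
scene0 handle px 238 338.3655462184874 156.2058823529412 144 169
 brass 0 nan nan
scene11 handle px 204 337.6127450980392 157.4558823529412 144 170
 brass 0 nan nan
0 [array([291.3, 151.6]), array([293.8, 166.9]), array([262.1, 174. ]), array([258.9, 158.8])]
0.1 [array([289.8, 148.8]), array([294. , 163.8]), array([262.9, 173.8]), array([258.1, 159. ])]
421.0 [[253.4, 160.3], [291.9, 151.6], [295.5, 167.5], [257.0, 176.2]]<stdin>:5: RuntimeWarning: Mean of empty slice.
  ret = ret.dtype.type(ret / rcount)
```

```bash
python3 -c "
from plant import manip
print(manip.state()['time'],manip.job_done())"
```

```text
the job is handed in; nothing more can be done
23.95 None
```

The job is handed in at 24 s: the reset button was pressed to the end of its 8 mm travel, the cover was swung shut against its stop, and the rod is back home in its stand with both glue bottles unmoved and the stop button not touched; the verdict was not shown.

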